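Strip the empty reel off the solder spindle

TASK

The green solder reel on the spindle stand is empty: unscrew the red wing nut, without forcing its thread, and set it wings up on the floor of the steel tray; then take off the aluminium drag disc and lay it flat on the tray's floor beside the nut. Last, lift the reel off the spindle and stand it on end in the yellow empties bin, next to the white reel there, which stays standing. Set each part down rather than dropping it, and leave the other things on the bench where they are.

Things in the scene. Friction and masses are not known exactly. Their poses are not given: they have to be found in the camera images.
- stand: Reel stand, fixed: dark cast base 140 mm across, 14 mm high, aluminium boss (top 20 mm up) on which the reel stands, upright white plastic spindle on its axis, 121 mm high in all. A wire guide 54 mm high stands 62 mm from the axis along the stand's +x. Origin: centre of the underside, z up. All parts on the spindle come off straight up over its tip.
- stand_tip (a point): Tip of the spindle, on its axis. The upper spindle carries a coarse two-start right-hand thread, 25 mm over the crests, 24 mm lead, that ends about 2 mm below the tip; the plain shaft under it is 19 mm across.
- nut: Red plastic wing nut, 70 g, on the spindle above the drag disc. Octagonal hub 38 mm across flats, 22 mm high, bore 27 mm. Two wings along its own +x and -x, 9 mm thick, 82 mm over the tips, rising to 37 mm. The flats facing its own +y and -y are clear for the fingers from top to bottom. Origin: centre of the hub's underside, z up.
- nut_top (a point): Centre of the nut's top, 22 mm above its underside. The nut unscrews anticlockwise seen from above, rising 24 mm a turn, with about 3 mm of up-and-down slack in the thread; let go, it stays put. It starts hand-loose and comes free after 2.5 to 3.6 rad of turning (it varies); until then a pull up is stopped by the thread once the slack is used up.
- disc: Aluminium drag disc (big flanged washer), 80 g, lying on the reel under the nut: flange 62 mm across and 4 mm thick, on it a collar 34 mm across whose top is 18 mm above the underside; bore 28 mm. Origin: centre of its underside, z up.
- reel: Empty solder reel, green plastic, 60 g, 56 mm high: two flanges 66 mm across and 4 mm thick on a core 42 mm across, bore 31 mm. It stands on the stand's boss, spindle through its bore, under the disc. Origin: centre of its underside, z up.
- tray: Open steel tray 240 mm (own x) by 140 mm (own y), wall 3 mm thick and 22 mm high, floor 3 mm thick. Origin: centre of its underside, z up. Fixed to the bench; it changes sides with the bin.
- bin: Yellow open plastic bin for empty reels, 200 mm (own x) by 160 mm (own y), 42 mm high, walls and floor 4 mm thick. Origin: centre of its underside, z up. The white reel stands in its +x half, the -x half is vacant. Fixed to the bench; it changes sides with the tray.
- old_reel: White empty reel, same size as the green one, standing upright in the bin. Origin: centre of its underside. To be left standing.
- flux: Bystander: amber flux bottle 38 mm across, 110 mm high; origin at the centre of its underside.
- paste: Bystander: grey paste jar 48 mm across, 38 mm high, white cap; origin at the centre of its underside.
- carton: Bystander: cardboard carton 75 x 75 x 68 mm high; origin at the centre of its underside.
- phone: Bystander: opened phone 148 x 72 x 9 mm lying flat; origin at the centre of its underside, length along its x.
- driver: Bystander: screwdriver 170 mm long lying along its x; origin on its underside, about mid-length.
- brush: Bystander: cleaning brush 160 mm long lying along its x; origin on its underside, about mid-length.

How it is judged:
On the way, in this order (a step that is already met when the one before it is completed fails the run):
1. the wing nut stands in the tray, wings up, let go (x of nut in the frame of tray between -0.115 and 0.115 m and y of nut in the frame of tray between -0.067 and 0.067 m and z of nut in the frame of tray below 0.008 m and angle between nut's own z axis and vertical below 0.2 rad and contact force between the fingers and nut below 0.2 N), for 0.2 s.
2. the drag disc lies flat on the tray's floor, let go (((x of disc in the frame of tray between -0.115 and 0.115 m and y of disc in the frame of tray between -0.067 and 0.067 m and z of disc in the frame of tray below 0.008 m and angle between disc's own z axis and vertical below 0.15 rad) or (x of disc in the frame of tray between -0.115 and 0.115 m and y of disc in the frame of tray between -0.067 and 0.067 m and z of disc in the frame of tray below 0.026 m and angle between disc's own z axis and vertical above 2.99 rad)) and contact force between the fingers and disc below 0.2 N), for 0.2 s.
3. the green reel stands on end in the bin, let go (((x of reel in the frame of bin between -0.09 and 0.09 m and y of reel in the frame of bin between -0.07 and 0.07 m and z of reel in the frame of bin below 0.01 m and angle between reel's own z axis and vertical below 0.15 rad) or (x of reel in the frame of bin between -0.09 and 0.09 m and y of reel in the frame of bin between -0.07 and 0.07 m and z of reel in the frame of bin below 0.066 m and angle between reel's own z axis and vertical above 2.99 rad)) and contact force between the fingers and reel below 0.2 N), for 0.2 s.
At the end, for the whole second after the job is handed in: Nut on the tray floor (origin under 8 mm above the tray's underside), wings up within 0.2 rad; disc flat on the tray floor, either face up, within 0.15 rad; green reel on end on the bin floor within 0.15 rad; all let go and at rest (under 0.02 m/s); white reel still upright in the bin (all of step 1 and all of step 2 and all of step 3 and linear speed of each of nut, disc, reel below 0.02 m/s and angle between old_reel's own z axis and vertical below 0.15 rad and x of old_reel in the frame of bin between -0.09 and 0.09 m and y of old_reel in the frame of bin between -0.07 and 0.07 m and z of old_reel in the frame of bin below 0.01 m); the robot touches nothing.
It fails at once if the thread is forced: over 80 N between nut and spindle stand (contact force between nut and stand above 80 N).
It fails at once if nut, disc or reel is dropped (falls faster than 0.8 m/s out of the fingers, about 3 cm) ((linear speed of nut above 0.8 m/s and contact force between the fingers and nut below 0.05 N) or (linear speed of disc above 0.8 m/s and contact force between the fingers and disc below 0.05 N) or (linear speed of reel above 0.8 m/s and contact force between the fingers and reel below 0.05 N)).
It fails at once if the white reel is knocked over (tilts beyond 0.5 rad) (angle between old_reel's own z axis and vertical above 0.5 rad).
It fails at once if a bystander (flux, paste, carton, phone, driver, brush) is moved by more than 30 mm (distance of any of flux, paste, carton, phone, driver, brush from where it was at the start of the episode above 0.03 m).
It also fails if it takes over 72 s, if anything falls off the work surface, if the arm or the gripper's body presses on something with over 40 N, if the wrist force passes 120 N, or if a joint passes its speed limit or range.

ROBOT

A 7-joint arm with a two-finger parallel gripper is mounted at the origin on the work surface. World frame = base frame: x ahead of the robot, y to its left, z up, the work surface at z = 0. Lengths are in m, angles in rad, forces in N, time in s.
With the tool pointing down it reaches from about 0.425 to 0.875 m from the base axis. Payload 4.7 kg.
Tool frame: the origin (TCP) lies between the finger pads; the fingertips stand 25 mm ahead of it and the grasp point (between the pads) lies 6 mm ahead of it; z points along the fingers, y is the line along which they close (so a half turn about z gives the same grasp; the last joint's range is limited). The gripper opens to 87 mm and grips with 3 to 60 N. Pads are 19 mm wide; open, the fingers measure 117 mm over their backs; the gripper's body (75 mm by 190 mm) begins 51 mm behind the grasp point.
Start: joints at [1.331, 0.321, -0.07, 1.45, 0.023, 1.371, -0.057], TCP at [0.163, -0.629, 0.248] pointing down, gripper open.
Joint ranges: [-2.86, 2.86], [-0.3, 2.09], [-1.38, 1.24], [0.06, 2.45], [-1.56, 4.7], [0.09, 2.05], [-2.69, 2.69]. Speed limits (rad/s): [2.57, 2.57, 3.14, 3.14, 3.14, 3.14, 3.14].

INTERFACE

Orientations are given as [roll, pitch, yaw] about the fixed x, y, z axes, in that order (R = Rz(yaw) Ry(pitch) Rx(roll)).
In Python, from cell import arm gives the robot as it stands.
- The arm moves only by the shell command python3 nudge.py FILE [FORCE], which reads ROWS from the file FILE. ROWS is a JSON list of rows, 1 to 8 of them, each of 5 numbers: dx, dy, dz in normalised numbers (1 is 0.5 m), then a turn about the tool's z in fractions of the full range, 1 being 2 pi rad, then the finger opening in m; each row shifts and turns the commanded pose from where the row before left it, along the tool's axes as they then stand; what a row does not reach is not made up. A row lasts 1/10 s, in which the tool goes at most 0.05 m and 0.15 rad, less where a joint would pass 70% of its speed; a pose out of reach is approached as far as the arm can. The fingers move at their own pace and stop on an object; FORCE is the grip in N (left out, the last holds). Time passes only in rows, so rows that do not move let the fingers close. It prints the time, the measured TCP pose, the force, the opening and the grip force at its end. Shift and turn numbers lie between -1 and 1, and a call with a number outside is refused. Input that does not fit is refused with a message, and nothing moves.
- arm.get_obs(): the state, without advancing time (a new reading comes with each control period).
- arm.camera(name): name is "scene" or "top" or "wrist"; returns the picture (420x560x3 uint8, red, green, blue); there is no depth.
- arm.calibration(name): a dict with "intrinsics" (3x3 intrinsics, pixels), "rvec" (rotation vector, rad) and "tvec" (3), from world to camera coordinates, as OpenCV has them; the wrist camera has in their place "T_tool_cam" (4x4, takes a point from camera to tool coordinates, whose origin is the TCP and whose axes are the flange's). Camera axes: x right, y down, z forward; pixel columns grow to the right and rows downward; lengths in m; the calibration is good to about 2 mm. A picture is of the moment at which its call begins: read the wrist's pose just before it. calibration takes no time and is no camera call.
- arm.hand_in(): hands the job in; it is judged then, once.
The state is a dict: "t": time; "qpos": joint angles; "qvel": joint speeds; "effort": joint torques, N m; "ee_pos": TCP position; "tcp_rot": TCP orientation; "ft_force": force on the tool from outside, world axes, zero at the start; "moment": the same for the moment, N m; "grip_width": finger opening in m; "finger_force": force on a finger pad.
Only numpy, scipy, OpenCV 4.12 (cv2) and the standard library are available. Lean on these libraries where they do the work, as an engineer would, in place of code of your own. Each camera call takes 0.05 s, during which the arm holds its last target. There are 200 camera calls.

## Working session

There is one attempt and no reset: what is moved stays moved. The work goes in short steps, Python scripts to look and compute and a shell command to move; the robot and the scene stay as the last step left them, time stands still between calls to the robot, and variables do not carry over. Pictures are saved under pics/ and viewed, at most 14 in all, crops included, and the job is handed in when it is done.

```bash
ls; mkdir -p pics; cat > h.py <<'E'
import numpy as np, cv2, sys
from cell import arm
from scipy.spatial.transform import Rotation as R
def cam(n):
    c=arm.calibration(n); K=np.array(c["intrinsics"])
    if n=="wrist":
        o=arm.get_obs(); T=np.array(c["T_tool_cam"])
        Rt=R.from_euler('xyz',o["tcp_rot"]).as_matrix()
        return K,Rt@T[:3,:3],Rt@T[:3,3]+np.array(o["ee_pos"])
    Rm=cv2.Rodrigues(np.array(c["rvec"],float))[0]; t=np.array(c["tvec"],float).ravel()
    return K,Rm.T,-Rm.T@t
def ray(c,u,v,z):
    K,Rm,p=c; d=Rm@np.linalg.inv(K)@np.array([u,v,1.]); return p+d*(z-p[2])/d[2]
def shot(n,f):
    c=cam(n); im=arm.camera(n); cv2.imwrite("pics/"+f,im[:,:,::-1]); return c,im
E
python3 - <<'E'
from h import *
import pickle
print(arm.get_obs())
for n in("top","scene"):
    c,im=shot(n,n+"0.png"); pickle.dump((c,im),open(n+".pkl","wb")); print(n,c[2],c[1][:,2],c[0][0,0])
E
```

```text
cell.py
nudge.py
pics
{'t': 0.0, 'qpos': array([ 1.33112236,  0.32183428, -0.0700825 ,  1.45169632,  0.02255521,
        1.37081343, -0.05689799]), 'qvel': array([-5.36420480e-05,  1.15651052e-03,  3.96248722e-05, -1.97216416e-03,
        2.83638747e-04,  9.22521315e-04, -1.48789634e-03]), 'effort': array([ 2.31048034e-04, -4.91280770e+01, -4.03766111e-01, -3.12522948e+01,
       -6.40312722e-02,  4.39621008e-02,  1.65965721e-04]), 'ee_pos': array([ 0.16302344, -0.62868407,  0.24644342]), 'tcp_rot': array([-3.13962838e+00,  5.72935628e-05,  2.53796011e-01]), 'ft_force': array([ 0.2067036 , -0.45905054, -0.67478961]), 'moment': array([ 0.01434483, -0.02791626,  0.06401071]), 'finger_force': 0.0, 'grip_width': 0.08683610227509085}
top [0.40285052 0.01292796 0.99879098] [ 0.20936781 -0.02484804 -0.9775212 ] 402.5951233150395
scene [ 1.23592705 -0.32368186  0.63668553] [-0.71722688  0.36749639 -0.59205743] 434.0314808876535
```

View pics/top0.png

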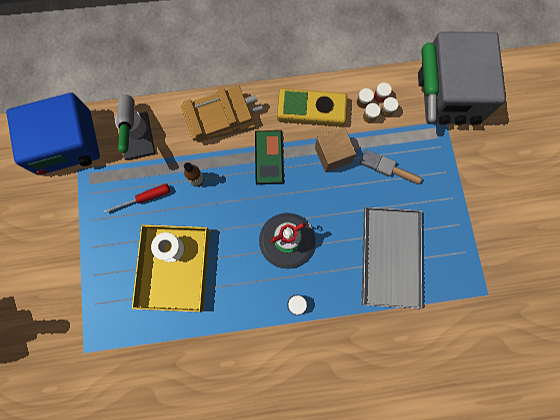

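View pics/scene0.png

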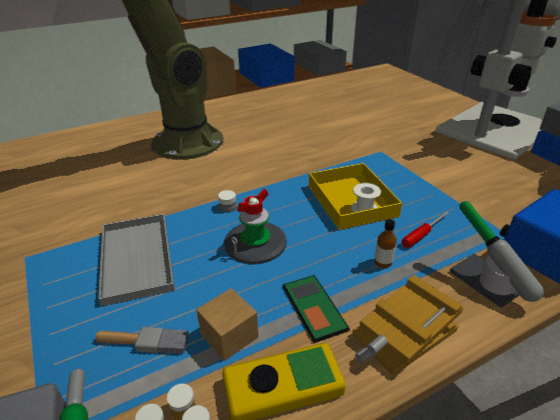

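Top view (up = +x, left = +y): stand base near (288,240), red nut (288,233), steel tray (393,258), bin (173,268) with the white reel at (166,246); paste jar (297,305), flux (193,174).

```bash
python3 - <<'E'
from h import *
import pickle
c,im=pickle.load(open("top.pkl","rb"))
hsv=cv2.cvtColor(im,cv2.COLOR_RGB2HSV); H,S,V=[hsv[...,i].astype(int) for i in range(3)]
def big(m,box):
    x0,y0,x1,y1=box; k=np.zeros(m.shape,np.uint8); k[y0:y1,x0:x1]=m[y0:y1,x0:x1]*255
    k=cv2.morphologyEx(k,cv2.MORPH_CLOSE,np.ones((3,3)))
    cs,_=cv2.findContours(k,cv2.RETR_EXTERNAL,cv2.CHAIN_APPROX_NONE); return max(cs,key=cv2.contourArea),k
def rect(cn,z):
    P=np.array([ray(c,*p[0],z)[:2] for p in cn],np.float32); (ce,sz,a)=cv2.minAreaRect(P); return ce,sz,a
cn,_=big(((H<8)|(H>172))&(S>140)&(V>90),(250,200,330,270)); print("nut",rect(cn,.145),cv2.boundingRect(cn))
cn,_=big((V<100)&(S<110),(245,200,316,275)); h=cv2.convexHull(cn); e=cv2.fitEllipse(h); print("base",e,ray(c,*e[0],.010))
cn,_=big((H>18)&(H<35)&(S>120),(115,215,225,320)); print("bin",rect(cn,.042),cv2.boundingRect(cn))
cn,_=big((S<60)&(V>60)&(V<250),(355,200,435,315)); print("tray",rect(cn,.022),cv2.boundingRect(cn))
cn,_=big((S<50)&(V>180),(135,222,195,270)); print("old",rect(cn,.056))
cn,_=big((S<50)&(V>180),(280,285,320,325)); print("paste",rect(cn,.038))
cv2.imwrite("pics/z.png",cv2.resize(im[195:275,240:340,::-1],(800,640)[:1]+(600,),interpolation=cv2.INTER_CUBIC))
E
```

```text
nut ((0.5446503758430481, -0.02271759882569313), (0.0733727365732193, 0.0373830571770668), 86.25434112548828) (270, 223, 34, 20)
base ((286.9188537597656, 240.31118774414062), (54.9481315612793, 56.017539978027344), 95.29866027832031) [ 0.54777093 -0.02654815  0.01      ]
bin ((0.5177611708641052, 0.2552890181541443), (0.16691316664218903, 0.19786900281906128), 79.78173828125) (132, 225, 78, 87)
tray ((0.48261314630508423, -0.2808433771133423), (0.19310744106769562, 0.27441731095314026), 77.72825622558594) (355, 200, 80, 110)
old ((0.5668759942054749, 0.2638825476169586), (0.06313616037368774, 0.06715788692235947), 73.79459381103516)
paste ((0.3898769021034241, -0.02829447202384472), (0.039619214832782745, 0.04090717062354088), 82.13805389404297)
```

View pics/z.png

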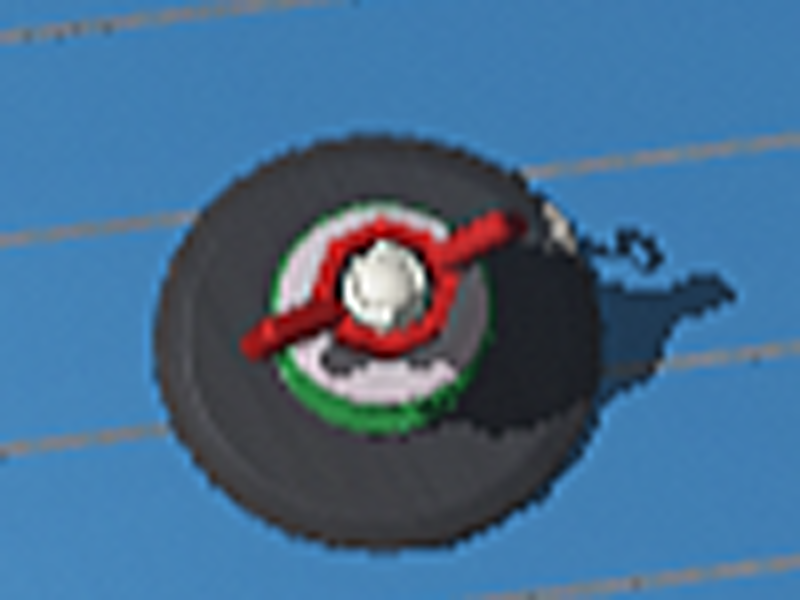

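Zoom (8x from (240,195)): nut wing tips at about (255,340) and (515,222), spindle tip at (382,283), wire guide toward (560,230).

```bash
cat >> h.py <<'E'
def tool(target,yaw=None):
    "move to target TCP, in tool axes"
    o=arm.get_obs(); Rt=R.from_euler('xyz',o["tcp_rot"]).as_matrix(); d=Rt.T@(np.array(target)-o["ee_pos"])
    return np.round(d,4), None if yaw is None else round(float((o["tcp_rot"][2]-yaw+np.pi/2)%np.pi-np.pi/2),3)
E
python3 - <<'E'
from h import *
import pickle
c,im=pickle.load(open("top.pkl","rb"))
z=lambda u,v,h:ray(c,240+u/8,195+v*80/600,h)
a,b=z(255,340,.128),z(515,222,.128); d=b-a
print("wing",a,b,(a+b)/2,np.hypot(*d[:2]),np.arctan2(d[1],d[0]))
print("tip",z(382,283,.119)); print("guide",z(560,215,.05))
# tray, bin corners by stricter masks
hsv=cv2.cvtColor(im,cv2.COLOR_RGB2HSV); H,S,V=[hsv[...,i].astype(int) for i in range(3)]
for n,m,box,h in(("tray",(S<45),(361,204,428,312),.022),("bin",(H>18)&(H<35)&(S>110),(115,215,225,320),.042)):
    k=np.zeros(m.shape,np.uint8);x0,y0,x1,y1=box;k[y0:y1,x0:x1]=m[y0:y1,x0:x1]*255
    k=cv2.morphologyEx(k,cv2.MORPH_OPEN,np.ones((3,3)))
    cs,_=cv2.findContours(k,cv2.RETR_EXTERNAL,cv2.CHAIN_APPROX_NONE);cn=cv2.convexHull(max(cs,key=cv2.contourArea))
    q=cv2.approxPolyDP(cn,6,True)[:,0]
    print(n,q.tolist(),[ray(c,*p,h)[:2].round(3).tolist() for p in q],cv2.minAreaRect(np.array([ray(c,*p[0],h)[:2] for p in cn],np.float32)))
print(tool((.546,-.025,.26)))
E
```

```text
wing [0.53493857 0.01069868 0.128     ] [ 0.55974635 -0.06482777  0.128     ] [ 0.54734246 -0.02706455  0.128     ] 0.07949635904904753 -1.2534337693953743
tip [ 0.54830738 -0.02641753  0.119     ]
guide [ 0.57419798 -0.08549796  0.05      ]
tray [[365, 208], [421, 211], [421, 307], [363, 304]] [[0.6, -0.23], [0.573, -0.366], [0.345, -0.317], [0.371, -0.183]] ((0.47372156381607056, -0.2722870707511902), (0.1420045793056488, 0.24095478653907776), 77.85034942626953)
bin [[141, 225], [209, 230], [202, 310], [134, 308]] [[0.629, 0.319], [0.594, 0.157], [0.409, 0.193], [0.435, 0.348]] ((0.518097996711731, 0.25522902607917786), (0.16691382229328156, 0.19855456054210663), 79.78075408935547)
(array([ 0.5223, -0.4883, -0.0126]), None)
```

Units first: shifts go in shares of 0.5 m and turns go in shares of 2 pi rad. So 0.033 m is 0.066, -0.031 m is -0.062.

```bash
echo '[[0.066, -0.062, 0, 0, 0.08], [0.066, -0.062, 0, 0, 0.08], [0.066, -0.062, 0, 0, 0.08], [0.066, -0.062, 0, 0, 0.08], [0.066, -0.062, 0, 0, 0.08], [0.066, -0.062, 0, 0, 0.08], [0.066, -0.062, 0, 0, 0.08], [0.066, -0.062, 0, 0, 0.08]]' > path.dat && python3 nudge.py path.dat 20 | tail -3; echo '[[0.066, -0.062, 0, 0, 0.08], [0.066, -0.062, 0, 0, 0.08], [0.066, -0.062, 0, 0, 0.08], [0.066, -0.062, 0, 0, 0.08], [0.066, -0.062, 0, 0, 0.08], [0.066, -0.062, 0, 0, 0.08], [0.066, -0.062, 0, 0, 0.08], [0, 0, 0, 0, 0.08]]' > path.dat && python3 nudge.py path.dat; python3 -c "
from h import *
print(tool((.548,-.0265,.26),1.888),arm.get_obs()['qpos'])"
```

```text
ft_force: [1.5, -0.2, 0.8]
grip_width: 0.0801
finger_force: 0.0
t: 1.7
ee_pos: [0.5275, -0.0472, 0.2475]
tcp_rot: [-3.138, -0.003, 0.265]
ft_force: [0.1, 0.0, 0.8]
grip_width: 0.0798
finger_force: 0.0
(array([ 0.0252, -0.0146, -0.0123]), 1.518) [ 0.6753365   0.10608887 -0.6726168   1.72977465  0.06344127  1.32775097
 -1.31597796]
```

Converted, 0.0252 m is 0.0504, -0.0146 m is -0.0292, -0.15 rad is -0.0239.

```bash
echo '[[0.0504, -0.0292, 0, 0, 0.08], [0, 0, 0, -0.0239, 0.08], [0, 0, 0, -0.0239, 0.08], [0, 0, 0, -0.0239, 0.08], [0, 0, 0, -0.0239, 0.08], [0, 0, 0, -0.0239, 0.08], [0, 0, 0, -0.0239, 0.08], [0, 0, 0, -0.0239, 0.08]]' > path.dat && python3 nudge.py path.dat | tail -1; echo '[[0, 0, 0, -0.0239, 0.08], [0, 0, 0, -0.0239, 0.08], [0, 0, 0, -0.0239, 0.08], [0, 0, 0, -0.0194, 0.08], [0, 0, 0, 0, 0.08]]' > path.dat && python3 nudge.py path.dat; python3 - <<'E'
from h import *
c,im=shot("wrist","w1.png"); print(tool((.548,-.0265,.26),1.888),arm.get_obs()['qpos'][6]); print(c)
E
```

```text
finger_force: 0.0
t: 3.0
ee_pos: [0.5459, -0.0349, 0.2471]
tcp_rot: [-3.141, -0.0, 1.876]
ft_force: [-0.2, 0.1, 0.2]
grip_width: 0.0799
finger_force: 0.0
(array([ 0.0074,  0.0044, -0.0128]), -0.015) 0.21258355849600902
(array([[315.01867279,   0.        , 277.20135533],
       [  0.        , 315.01867279, 210.41265681],
       [  0.        ,   0.        ,   1.        ]]), array([[ 0.95423739,  0.28854339,  0.07857301],
       [ 0.29904453, -0.91907943, -0.25664248],
       [-0.00183766,  0.26839468, -0.96330728]]), array([0.52324751, 0.03455386, 0.38472737]))
```

View pics/w1.png

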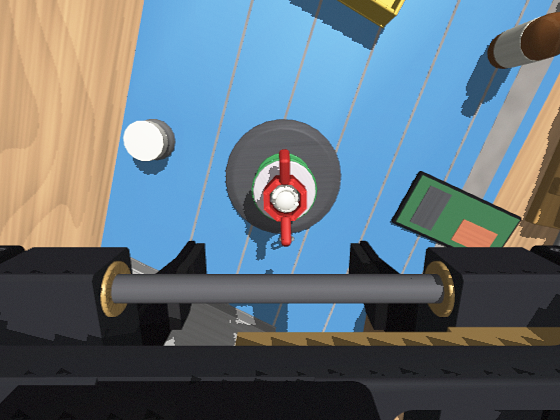

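Wrist view: nut at (286,199), wings vertical in the image (tips (285,151) and (286,244)), nearly perpendicular to the closing line.

```bash
cat >> h.py <<'E'
def redmask(im):
    hsv=cv2.cvtColor(im,cv2.COLOR_RGB2HSV); H,S,V=[hsv[...,i].astype(int) for i in range(3)]
    m=(((H<8)|(H>172))&(S>140)&(V>70)).astype(np.uint8); 
    n,l,s,_=cv2.connectedComponentsWithStats(m); return l==1+np.argmax(s[1:,4])
E
python3 - <<'E'
from h import *
for n in("wrist","top"):
    c=cam(n); im=arm.camera(n)
    m=redmask(im); v,u=np.nonzero(m); print(n,u.min(),u.max(),v.min(),v.max())
    if n=="wrist":
        # wing tops, tips
        for h in(.128,.135):
            a=ray(c,u[v<v.min()+4].mean(),v.min(),h); b=ray(c,u[v>v.max()-4].mean(),v.max()+1,h); d=b-a
            print(h,a,b,(a+b)/2,np.hypot(*d[:2]),np.arctan2(d[1],d[0]))
        w=(im.min(2)>150); w[:185]=0;w[212:]=0;w[:,:272]=0;w[:,300:]=0
        vv,uu=np.nonzero(w); print("tip",uu.mean(),vv.mean(),ray(c,uu.mean(),vv.mean(),.119))
print(tool((.548,-.0265,.26),1.888))
E
```

```text
wrist 263 305 149 245
0.128 [0.53415205 0.0166164  0.128     ] [ 0.56069149 -0.06252703  0.128     ] [ 0.54742177 -0.02295532  0.128     ] 0.0834746864089348 -1.2472467343373264
0.135 [0.53386231 0.01710854 0.135     ] [ 0.55967837 -0.05987771  0.135     ] [ 0.54677034 -0.02138459  0.135     ] 0.081199454860098 -1.2472467343373264
tip 285.1235294117647 198.60392156862744 [ 0.54846703 -0.02402069  0.119     ]
top 135 168 184 202
(array([ 0.0072,  0.0043, -0.0127]), -0.015)
```

Converted, 0.04 m is 0.08, 0.02 m is 0.04, -0.018 rad is -0.0029.

```bash
python3 -c "
from h import *
print(tool((.548,-.025,.122),1.894))"; echo '[[0.017, 0.0072, 0.04, -0.0029, 0.06], [0, 0, 0.08, 0, 0.06], [0, 0, 0.08, 0, 0.06], [0, 0, 0.04, 0, 0.06], [0, 0, 0, 0, 0.06], [0, 0, 0, 0, 0.06]]' > path.dat && python3 nudge.py path.dat 10;  python3 -c "
from h import *
print(tool((.548,-.025,.122),1.894))
shot('scene','s1.png')"
```

```text
(array([0.0086, 0.0048, 0.1253]), -0.021)
t: 3.75
ee_pos: [0.5475, -0.025, 0.1281]
tcp_rot: [3.141, -0.0, 1.893]
ft_force: [-0.3, -1.1, 1.1]
grip_width: 0.0605
finger_force: 0.0
(array([-0.0001,  0.0005,  0.0061]), -0.001)
```

```bash
python3 -c "
import cv2; im=cv2.imread('pics/s1.png'); cv2.imwrite('pics/s1c.png',cv2.resize(im[150:270,180:330],(750,600),interpolation=cv2.INTER_CUBIC))"
```

```text
(no output)
```

View pics/s1c.png

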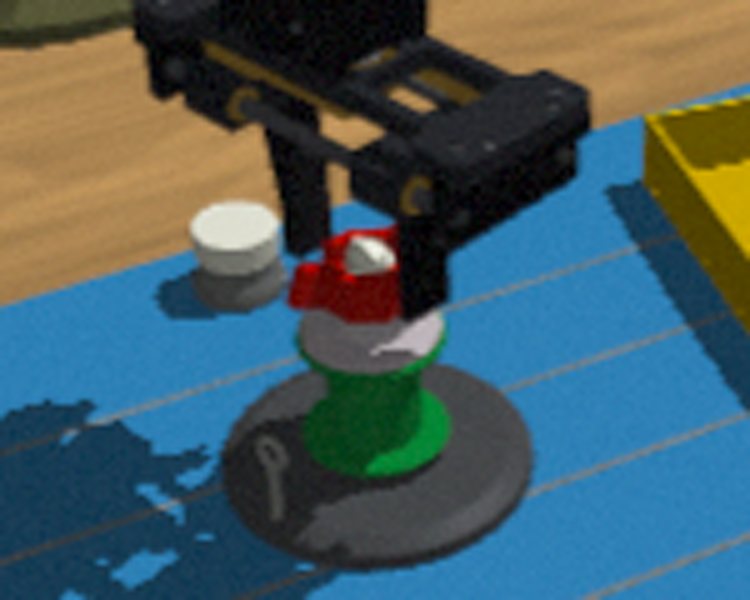

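Fingers straddle the hub, front tip near (425,310) just above the disc. Lower 5 mm and close gently.

Converted, 0.005 m is 0.01, 0.0005 m is 0.001.

```bash
echo '[[0, 0.001, 0.01, 0, 0.06], [0, 0, 0, 0, 0.03], [0, 0, 0, 0, 0.03], [0, 0, 0, 0, 0.03], [0, 0, 0, 0, 0.03], [0, 0, 0, 0, 0.03]]' > path.dat && python3 nudge.py path.dat 12; echo '[[0, 0, -0.0008, -0.0159, 0.03], [0, 0, -0.0008, -0.0159, 0.03], [0, 0, -0.0008, -0.0159, 0.03], [0, 0, 0, 0, 0.03]]' > path.dat && python3 nudge.py path.dat 15
```

```text
t: 4.4
ee_pos: [0.548, -0.025, 0.1229]
tcp_rot: [3.141, 0.0, 1.894]
ft_force: [0.5, -0.6, 2.0]
grip_width: 0.0377
finger_force: 12.0
t: 4.8
ee_pos: [0.5477, -0.0249, 0.1237]
tcp_rot: [3.141, -0.0, 2.194]
ft_force: [0.8, 0.6, -0.7]
grip_width: 0.0378
finger_force: 15.0
```

Converted, -0.0006 m is -0.0012, -0.15 rad is -0.0239.

```bash
echo '[[0, 0, -0.0012, -0.0239, 0.03], [0, 0, -0.0012, -0.0239, 0.03], [0, 0, -0.0012, -0.0239, 0.03], [0, 0, -0.0012, -0.0239, 0.03], [0, 0, -0.0012, -0.0239, 0.03], [0, 0, -0.0012, -0.0239, 0.03], [0, 0, -0.0012, -0.0239, 0.03]]' > path.dat && python3 nudge.py path.dat; python3 -c "
from h import *
print(arm.get_obs()['qpos'][6])"
```

```text
t: 5.5
ee_pos: [0.5475, -0.0252, 0.1278]
tcp_rot: [-3.141, -0.0, -3.036]
ft_force: [-0.1, 0.4, -0.4]
grip_width: 0.0381
finger_force: 15.0
1.392272802929441
```

Converted, -0.0006 m is -0.0012, -0.15 rad is -0.0239.

```bash
echo '[[0, 0, -0.0012, -0.0239, 0.03], [0, 0, -0.0012, -0.0239, 0.03], [0, 0, -0.0012, -0.0239, 0.03], [0, 0, -0.0012, -0.0239, 0.03], [0, 0, -0.0012, -0.0239, 0.03], [0, 0, -0.0012, -0.0239, 0.03], [0, 0, -0.0012, -0.0239, 0.03], [0, 0, -0.0012, -0.0239, 0.03]]' > path.dat && python3 nudge.py path.dat; python3 -c "
from h import *
print(arm.get_obs()['qpos'][6])"
```

```text
t: 6.3
ee_pos: [0.5478, -0.0258, 0.1325]
tcp_rot: [-3.141, -0.001, -1.837]
ft_force: [2.1, -0.2, -0.9]
grip_width: 0.0378
finger_force: 15.0
2.4621988743644727
```

Converted, -0.025 m is -0.05, 0.15 rad is 0.0239.

```bash
echo '[[0, 0, 0, 0, 0.06], [0, 0, 0, 0, 0.06], [0, 0, -0.05, 0, 0.06], [0, 0, -0.05, 0, 0.06], [0, 0, 0, 0.0239, 0.06], [0, 0, 0, 0.0239, 0.06], [0, 0, 0, 0.0239, 0.06], [0, 0, 0, 0.0239, 0.06]]' > path.dat && python3 nudge.py path.dat |tail -6; echo '[[0, 0, 0, 0.0239, 0.06], [0, 0, 0, 0.0239, 0.06], [0, 0, 0, 0.0239, 0.06], [0, 0, 0, 0.0239, 0.06], [0, 0, 0, 0.0239, 0.06], [0, 0, 0, 0.0239, 0.06], [0, 0, 0, 0.0239, 0.06], [0, 0, 0, 0.0239, 0.06]]' > path.dat && python3 nudge.py path.dat|tail -1;  echo '[[0, 0, 0, 0.0239, 0.06], [0, 0, 0, 0.0239, 0.06], [0, 0, 0, 0.0239, 0.06], [0, 0, 0, 0.0239, 0.06], [0, 0, 0, 0.0239, 0.06], [0, 0, 0, 0.0239, 0.06], [0, 0, 0, 0.0239, 0.06], [0, 0, 0, 0.0239, 0.06]]' > path.dat && python3 nudge.py path.dat|tail -1
echo '[[0, 0, 0, 0.0225, 0.06], [0, 0, 0, 0, 0.06]]' > path.dat && python3 nudge.py path.dat;python3 - <<'E'
from h import *
c,im=shot("wrist","w2.png"); m=redmask(im); v,u=np.nonzero(m); h=.139
a=ray(c,u[v<v.min()+4].mean(),v.min(),h); b=ray(c,u[v>v.max()-4].mean(),v.max()+1,h); d=b-a
print(a,b,(a+b)/2,np.hypot(*d[:2]),np.arctan2(d[1],d[0]))
print(tool((.548,-.025,.1325),1.305), arm.get_obs()['qpos'][6])
E
```

```text
t: 7.1
ee_pos: [0.5475, -0.0249, 0.1829]
tcp_rot: [-3.141, -0.0, -2.45]
ft_force: [-0.2, 0.5, 0.6]
grip_width: 0.0598
finger_force: 0.0
finger_force: 0.0
finger_force: 0.0
t: 8.9
ee_pos: [0.5476, -0.0247, 0.183]
tcp_rot: [3.141, 0.0, 1.299]
ft_force: [0.3, -0.5, -0.7]
grip_width: 0.06
finger_force: 0.0
[0.56160394 0.02167748 0.139     ] [ 0.54192853 -0.04389427  0.139     ] [ 0.55176623 -0.01110839  0.139     ] 0.0684600377392642 -1.8623074705145648
(array([-0.0002,  0.0005,  0.0505]), -0.002) -0.39951921985562866
```

Converted, 0.025 m is 0.05, 0.0245 m is 0.049.

```bash
echo '[[0, 0.0006, 0.05, 0, 0.06], [0, 0, 0.049, 0, 0.06], [0, 0, 0, 0, 0.06], [0, 0, 0, 0, 0.03], [0, 0, 0, 0, 0.03], [0, 0, 0, 0, 0.03], [0, 0, 0, 0, 0.03], [0, 0, 0, 0, 0.03]]' > path.dat && python3 nudge.py path.dat 15; echo '[[0, 0, -0.0012, -0.0239, 0.03], [0, 0, -0.0012, -0.0239, 0.03], [0, 0, -0.0012, -0.0239, 0.03], [0, 0, -0.0012, -0.0239, 0.03], [0, 0, -0.0012, -0.0239, 0.03], [0, 0, -0.0012, -0.0239, 0.03], [0, 0, -0.0012, -0.0239, 0.03], [0, 0, -0.0012, -0.0239, 0.03]]' > path.dat && python3 nudge.py path.dat
```

```text
t: 9.75
ee_pos: [0.5485, -0.0251, 0.1342]
tcp_rot: [3.14, -0.0, 1.302]
ft_force: [0.2, 0.2, 3.0]
grip_width: 0.0372
finger_force: 15.0
t: 10.55
ee_pos: [0.549, -0.0258, 0.1389]
tcp_rot: [3.141, 0.003, 2.508]
ft_force: [1.9, -0.7, 1.6]
grip_width: 0.0378
finger_force: 15.0
```

Converted, -0.002 m is -0.004, -0.0006 m is -0.0012, -0.1 rad is -0.0159.

```bash
echo '[[0, 0, -0.0012, -0.0159, 0.03], [0, 0, -0.004, 0, 0.03], [0, 0, -0.004, 0, 0.03], [0, 0, -0.004, 0, 0.03], [0, 0, 0, 0, 0.03]]' > path.dat && python3 nudge.py path.dat 20
```

```text
t: 11.05
ee_pos: [0.548, -0.025, 0.1449]
tcp_rot: [-3.141, 0.0, 2.601]
ft_force: [-0.1, -0.5, -1.1]
grip_width: 0.0379
finger_force: 19.9
```

Converted, -0.02 m is -0.04, -0.01 m is -0.02.

```bash
echo '[[0, 0, -0.02, 0, 0.03], [0, 0, -0.04, 0, 0.03], [0, 0, -0.04, 0, 0.03], [0, 0, 0, 0, 0.03]]' > path.dat && python3 nudge.py path.dat; python3 - <<'E'
from h import *
c,im=shot("scene","s2.png"); cv2.imwrite('pics/s2c.png',cv2.resize(im[90:270,180:330,::-1],(500,600)))
print(tool((.527,-.283,.195)))
E
```

```text
t: 11.45
ee_pos: [0.5498, -0.0247, 0.1978]
tcp_rot: [3.14, 0.005, 2.602]
ft_force: [-0.3, -0.0, -0.3]
grip_width: 0.0379
finger_force: 19.9
(array([-0.1138, -0.2326,  0.0014]), None)
```

View pics/s2c.png

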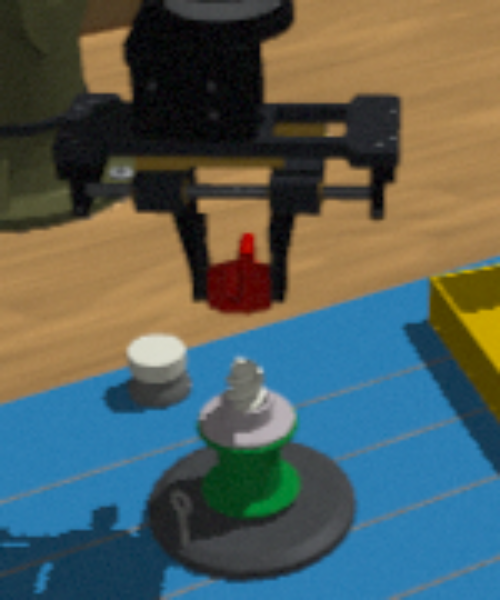

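Nut is off the spindle, held level at (240,285) in the crop; disc and reel still in place. Carry to the tray.

Converted, 0.04 m is 0.08, -0.0332 m is -0.0664.

```bash
echo '[[-0.0326, -0.0664, 0, 0, 0.03], [-0.0326, -0.0664, 0, 0, 0.03], [-0.0326, -0.0664, 0, 0, 0.03], [-0.0326, -0.0664, 0, 0, 0.03], [-0.0326, -0.0664, 0, 0, 0.03], [-0.0326, -0.0664, 0, 0, 0.03], [-0.0326, -0.0664, 0, 0, 0.03], [0, 0, 0.08, 0, 0.03]]' > path.dat && python3 nudge.py path.dat|tail -5; echo '[[0, 0, 0.08, 0, 0.03], [0, 0, 0.08, 0, 0.03], [0, 0, 0.04, 0, 0.03], [0, 0, 0.01, 0, 0.03], [0, 0, 0, 0, 0.03], [0, 0, 0, 0, 0.03]]' > path.dat && python3 nudge.py path.dat
```

```text
ee_pos: [0.5275, -0.2921, 0.1575]
tcp_rot: [-3.138, 0.009, 2.592]
ft_force: [0.2, -0.2, -1.0]
grip_width: 0.0375
finger_force: 19.9
t: 12.9
ee_pos: [0.5274, -0.2833, 0.0508]
tcp_rot: [3.142, 0.002, 2.602]
ft_force: [0.3, -0.5, -0.9]
grip_width: 0.0375
finger_force: 19.9
```

Converted, 0.005 m is 0.01, 0.004 m is 0.008.

```bash
echo '[[0, 0, 0.01, 0, 0.03], [0, 0, 0.01, 0, 0.03], [0, 0, 0.008, 0, 0.03], [0, 0, 0, 0, 0.03]]' > path.dat && python3 nudge.py path.dat|sed -n 2,4p; echo '[[0, 0, 0.004, 0, 0.03], [0, 0, 0, 0, 0.03]]' > path.dat && python3 nudge.py path.dat|sed -n 2,4p;echo '[[0, 0, 0.004, 0, 0.03], [0, 0, 0, 0, 0.03]]' > path.dat && python3 nudge.py path.dat|sed -n 2,4p
```

```text
ee_pos: [0.5285, -0.2841, 0.0373]
tcp_rot: [-3.142, 0.005, 2.602]
ft_force: [2.4, -1.2, 4.8]
ee_pos: [0.5292, -0.2845, 0.0361]
tcp_rot: [-3.141, 0.006, 2.602]
ft_force: [2.3, -1.7, 8.5]
ee_pos: [0.5298, -0.2849, 0.0346]
tcp_rot: [-3.141, 0.008, 2.602]
ft_force: [2.7, -2.4, 9.3]
```

Converted, -0.04 m is -0.08, -0.02 m is -0.04.

```bash
echo '[[0, 0, 0, 0, 0.06], [0, 0, 0, 0, 0.06], [0, 0, 0, 0, 0.06], [0, 0, -0.04, 0, 0.06], [0, 0, -0.08, 0, 0.06], [0, 0, -0.08, 0, 0.06], [0, 0, -0.08, 0, 0.06], [0, 0, 0, 0, 0.06]]' > path.dat && python3 nudge.py path.dat; python3 - <<'E'
from h import *
c,im=shot("scene","s3.png"); 
c,w=shot("wrist","w3.png"); cv2.imwrite('pics/c3.png',np.hstack([cv2.resize(im[130:310,80:300,::-1],(440,360)),cv2.resize(w[:,:,::-1],(360,360))]))
m=redmask(w); v,u=np.nonzero(m); h=.03
print(ray(c,u.mean(),v.mean(),h),u.mean(),v.mean())
print(tool((.548,-.025,.17)),arm.get_obs()['qpos'][6])
E
```

```text
t: 14.5
ee_pos: [0.5296, -0.2839, 0.1773]
tcp_rot: [-3.141, 0.009, 2.602]
ft_force: [0.7, -0.3, -1.2]
grip_width: 0.0603
finger_force: 0.0
[ 0.52499225 -0.28356807  0.03      ] 276.8765893792072 202.09199700822737
(array([0.1143, 0.2326, 0.0019]), None) 1.2546505430515908
```

View pics/c3.png

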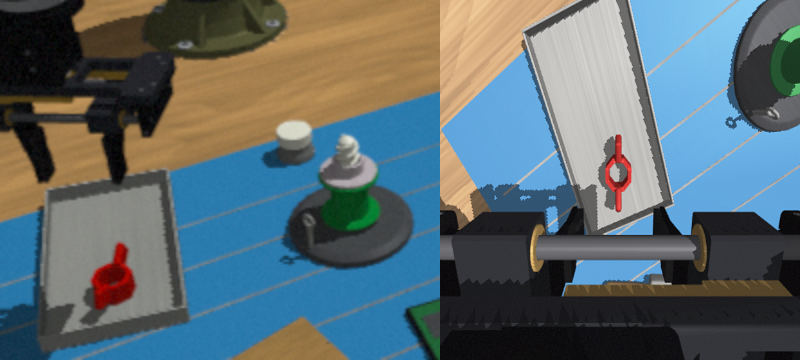

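Nut stands wings up in the tray ((113,285) in the left view), clear of the walls. Next the disc.

```bash
echo '[[0.0326, 0.0664, 0, 0, 0.055], [0.0326, 0.0664, 0, 0, 0.055], [0.0326, 0.0664, 0, 0, 0.055], [0.0326, 0.0664, 0, 0, 0.055], [0.0326, 0.0664, 0, 0, 0.055], [0.0326, 0.0664, 0, 0, 0.055], [0.0326, 0.0664, 0, 0, 0.055], [0, 0, 0, 0, 0.055]]' > path.dat && python3 nudge.py path.dat; python3 - <<'E'
from h import *
print(tool((.548,-.0252,.115)))
E
```

```text
t: 15.4
ee_pos: [0.5466, -0.0181, 0.1703]
tcp_rot: [3.14, -0.004, 2.612]
ft_force: [-0.5, 0.7, 1.3]
grip_width: 0.055
finger_force: 0.0
(array([-0.005 , -0.0056,  0.0553]), None)
```

```bash
echo '[[0, 0, 0, 0, 0.055]]' > path.dat && python3 nudge.py path.dat >/dev/null; python3 - <<'E'
from h import *
print(tool((.548,-.0252,.115)))
c,w=shot("wrist","w4.png")
g=cv2.cvtColor(w,cv2.COLOR_RGB2HSV); S,V=g[...,1],g[...,2]
m=((S<50)&(V>120)).astype(np.uint8); n,l,s,ce=cv2.connectedComponentsWithStats(m)
for i in np.argsort(-s[1:,4])[:4]+1: print(s[i],ce[i],ray(c,*ce[i],.09))
E
```

```text
(array([-0.0016, -0.0001,  0.055 ]), None)
[   0    3  418  266 8781] [ 65.61280036 180.7203052 ] [ 0.44038776 -0.13471941  0.09      ]
[ 238  187   81   77 4593] [278.7554975  225.05987372] [ 0.54480607 -0.02313483  0.09      ]
[ 145   13   67   61 2986] [176.35365037  44.15103818] [ 0.40958359 -0.01737625  0.09      ]
[ 159  285  232   13 2252] [276.41740675 290.70470693] [ 0.58960295 -0.05188198  0.09      ]
```

Converted, 0.03 m is 0.06, 0.025 m is 0.05.

```bash
echo '[[-0.0024, 0, 0.06, 0, 0.055], [0, 0, 0.05, 0, 0.055], [0, 0, 0.006, 0, 0.055], [0, 0, 0, 0, 0.055]]' > path.dat && python3 nudge.py path.dat |sed -n 2,4p; echo '[[0, 0, 0.004, 0, 0.055], [0, 0, 0, 0, 0.055]]' > path.dat && python3 nudge.py path.dat|sed -n 2,4p;echo '[[0, 0, 0.004, 0, 0.055], [0, 0, 0, 0, 0.055]]' > path.dat && python3 nudge.py path.dat|sed -n 2,4p
```

```text
ee_pos: [0.5482, -0.0269, 0.1128]
tcp_rot: [-3.141, -0.002, 2.6]
ft_force: [0.1, -0.3, -0.3]
ee_pos: [0.5497, -0.026, 0.1126]
tcp_rot: [3.141, 0.002, 2.602]
ft_force: [0.2, 0.2, 0.7]
ee_pos: [0.5491, -0.0258, 0.11]
tcp_rot: [-3.141, 0.001, 2.602]
ft_force: [0.6, -0.2, -0.6]
```

Converted, 0.0025 m is 0.005.

```bash
echo '[[0, 0, 0.005, 0, 0.055], [0, 0, 0, 0, 0.055]]' > path.dat && python3 nudge.py path.dat|sed -n 2,4p;echo '[[0, 0, 0, 0, 0.025], [0, 0, 0, 0, 0.025], [0, 0, 0, 0, 0.025], [0, 0, 0, 0, 0.025], [0, 0, 0, 0, 0.025], [0, 0, -0.01, 0, 0.025], [0, 0, -0.01, 0, 0.025], [0, 0, 0, 0, 0.025]]' > path.dat && python3 nudge.py path.dat 25
```

```text
ee_pos: [0.5488, -0.0257, 0.1069]
tcp_rot: [-3.141, -0.0, 2.602]
ft_force: [-0.0, 0.6, -0.2]
t: 17.35
ee_pos: [0.5496, -0.0257, 0.1181]
tcp_rot: [3.141, 0.001, 2.602]
ft_force: [0.6, 0.3, -0.5]
grip_width: 0.0328
finger_force: 25.0
```

Converted, -0.025 m is -0.05, -0.015 m is -0.03.

```bash
echo '[[0, 0, -0.03, 0, 0.025], [0, 0, -0.05, 0, 0.025], [0, 0, -0.05, 0, 0.025], [0, 0, 0, 0, 0.025]]' > path.dat && python3 nudge.py path.dat; python3 - <<'E'
from h import *
c,im=shot("scene","s5.png"); cv2.imwrite('pics/s5c.png',cv2.resize(im[90:270,180:330,::-1],(400,480)))
print(tool((.419,-.261,.19)))
E
```

```text
t: 17.75
ee_pos: [0.5513, -0.0253, 0.1864]
tcp_rot: [3.139, 0.006, 2.602]
ft_force: [0.4, -0.2, -1.2]
grip_width: 0.0328
finger_force: 25.0
(array([-0.0083, -0.2694, -0.0058]), None)
```

View pics/s5c.png

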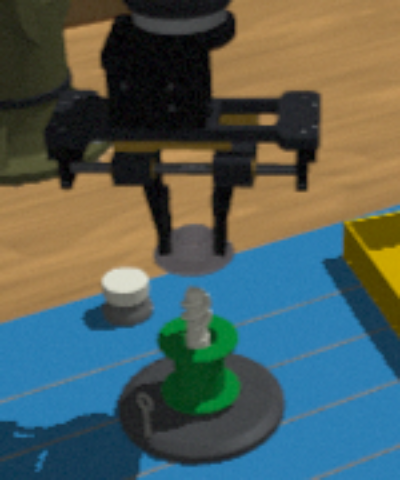

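Disc is held level over the bare reel at (195,250). Carry it to the tray's near half.

Converted, -0.0449 m is -0.0898, -0.0014 m is -0.0028.

```bash
echo '[[-0.0028, -0.0898, 0, 0, 0.025], [-0.0028, -0.0898, 0, 0, 0.025], [-0.0028, -0.0898, 0, 0, 0.025], [-0.0028, -0.0898, 0, 0, 0.025], [-0.0028, -0.0898, 0, 0, 0.025], [-0.0028, -0.0898, 0, 0, 0.025], [0, 0, 0, 0, 0.025], [0, 0, 0, 0, 0.025]]' > path.dat && python3 nudge.py path.dat|sed -n 2,4p; echo '[[0, 0, 0.08, 0, 0.025], [0, 0, 0.08, 0, 0.025], [0, 0, 0.08, 0, 0.025], [0, 0, 0.03, 0, 0.025], [0, 0, 0, 0, 0.025], [0, 0, 0, 0, 0.025]]' > path.dat && python3 nudge.py path.dat
```

```text
ee_pos: [0.4167, -0.2618, 0.1815]
tcp_rot: [3.141, -0.001, 2.599]
ft_force: [1.0, 0.2, -0.0]
t: 19.2
ee_pos: [0.4192, -0.2607, 0.0483]
tcp_rot: [3.141, 0.001, 2.604]
ft_force: [0.2, 0.4, -0.9]
grip_width: 0.0329
finger_force: 25.0
```

Converted, 0.005 m is 0.01, 0.004 m is 0.008.

```bash
echo '[[0, 0, 0.01, 0, 0.025], [0, 0, 0.008, 0, 0.025], [0, 0, 0, 0, 0.025]]' > path.dat && python3 nudge.py path.dat|sed -n 2,4p; echo '[[0, 0, 0.004, 0, 0.025], [0, 0, 0, 0, 0.025]]' > path.dat && python3 nudge.py path.dat|sed -n 2,4p;echo '[[0, 0, 0.004, 0, 0.025], [0, 0, 0, 0, 0.025]]' > path.dat && python3 nudge.py path.dat|sed -n 2,4p;echo '[[0, 0, 0.004, 0, 0.025], [0, 0, 0, 0, 0.025]]' > path.dat && python3 nudge.py path.dat|sed -n 2,4p
```

```text
ee_pos: [0.4179, -0.2615, 0.0385]
tcp_rot: [-3.141, 0.001, 2.602]
ft_force: [-0.7, 1.0, -0.2]
ee_pos: [0.4177, -0.2613, 0.0362]
tcp_rot: [-3.141, 0.0, 2.602]
ft_force: [-0.6, -0.3, -1.1]
ee_pos: [0.418, -0.2613, 0.0342]
tcp_rot: [-3.141, 0.0, 2.602]
ft_force: [-0.2, -0.8, -0.2]
ee_pos: [0.4181, -0.2613, 0.0337]
tcp_rot: [-3.14, -0.001, 2.602]
ft_force: [-4.6, 2.6, 15.3]
```

Converted, -0.045 m is -0.09, -0.04 m is -0.08.

```bash
echo '[[0, 0, 0, 0, 0.05], [0, 0, 0, 0, 0.05], [0, 0, 0, 0, 0.05], [0, 0, -0.04, 0, 0.05], [0, 0, -0.08, 0, 0.08], [0, 0, -0.08, 0, 0.08], [0, 0, -0.09, 0, 0.08], [0, 0, 0, 0, 0.08]]' > path.dat && python3 nudge.py path.dat; python3 - <<'E'
from h import *
c,w=shot("wrist","w5.png"); t,im=shot("scene","s6.png")
cv2.imwrite('pics/c5.png',np.hstack([cv2.resize(im[170:310,80:300,::-1],(440,360)),cv2.resize(w[:,:,::-1],(360,360))]))
print(tool((.5485,-.0252,.18)),arm.get_obs()['qpos'][6])
E
```

```text
t: 20.9
ee_pos: [0.4212, -0.2628, 0.1826]
tcp_rot: [-3.139, 0.01, 2.602]
ft_force: [0.7, 0.4, 0.4]
grip_width: 0.074
finger_force: 0.0
(array([ 0.0096,  0.2698, -0.0026]), None) 1.4760561818393507
```

View pics/c5.png

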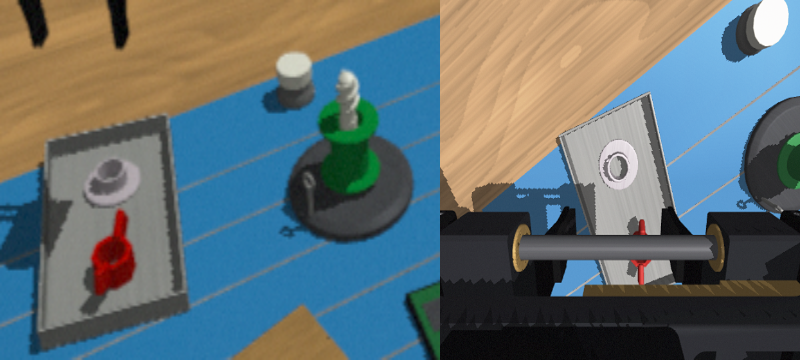

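Disc lies flat at (112,182), nut still upright at (113,262). Now the reel.

Converted, 0.045 m is 0.09, 0.0016 m is 0.0032.

```bash
echo '[[0.0032, 0.09, 0, 0, 0.086], [0.0032, 0.09, 0, 0, 0.086], [0.0032, 0.09, 0, 0, 0.086], [0.0032, 0.09, 0, 0, 0.086], [0.0032, 0.09, 0, 0, 0.086], [0.0032, 0.09, 0, 0, 0.086], [0, 0, 0, 0, 0.086], [0, 0, 0, 0, 0.086]]' > path.dat && python3 nudge.py path.dat; python3 - <<'E'
from h import *
c,w=shot("wrist","w6.png"); print(tool((.5485,-.0252,.087)))
g=cv2.cvtColor(w,cv2.COLOR_RGB2HSV); m=((g[...,0]>45)&(g[...,0]<80)&(g[...,1]>120)).astype(np.uint8); m[:,400:]=0
cs,_=cv2.findContours(m,cv2.RETR_EXTERNAL,cv2.CHAIN_APPROX_NONE); k=max(cs,key=cv2.contourArea); x,y,ww,hh=cv2.boundingRect(k); print(x,y,ww,hh)
P=np.array([p[0] for p in k]); up=P  # widest row = top flange
print("centre along y from columns:",ray(c,x+ww/2,225,.076))
E
```

```text
t: 21.8
ee_pos: [0.5473, -0.0226, 0.1751]
tcp_rot: [-3.141, -0.004, 2.606]
ft_force: [-0.0, -0.5, 0.2]
grip_width: 0.0857
finger_force: 0.0
(array([-0.0018,  0.0003,  0.0883]), None)
235 173 83 89
centre along y from columns: [ 0.54959069 -0.02593298  0.076     ]
```

Converted, 0.03 m is 0.06, 0.02 m is 0.04.

```bash
echo '[[-0.0034, 0.001, 0.06, 0, 0.086], [0, 0, 0.06, 0, 0.086], [0, 0, 0.04, 0, 0.086], [0, 0, 0.01, 0, 0.086], [0, 0, 0, 0, 0.086], [0, 0, 0, 0, 0.086]]' > path.dat && python3 nudge.py path.dat; echo '[[0, 0, 0.004, 0, 0.055], [0, 0, 0, 0, 0.055], [0, 0, 0, 0, 0.055], [0, 0, 0, 0, 0.055], [0, 0, 0, 0, 0.055]]' > path.dat && python3 nudge.py path.dat 20
```

```text
t: 22.45
ee_pos: [0.5504, -0.0258, 0.0929]
tcp_rot: [3.141, 0.001, 2.601]
ft_force: [0.6, -0.4, -0.6]
grip_width: 0.086
finger_force: 0.0
t: 22.95
ee_pos: [0.5502, -0.0251, 0.0906]
tcp_rot: [-3.142, 0.001, 2.602]
ft_force: [-1.6, -0.3, 2.6]
grip_width: 0.0646
finger_force: 20.0
```

Converted, -0.02 m is -0.04, -0.015 m is -0.03.

```bash
echo '[[0, 0, -0.02, 0, 0.055], [0, 0, -0.03, 0, 0.055], [0, 0, -0.04, 0, 0.055], [0, 0, -0.04, 0, 0.055], [0, 0, -0.04, 0, 0.055], [0, 0, -0.04, 0, 0.055], [0, 0, -0.04, 0, 0.055], [0, 0, 0, 0, 0.055]]' > path.dat && python3 nudge.py path.dat; python3 - <<'E'
from h import *
c,im=shot("scene","s7.png"); cv2.imwrite('pics/s7c.png',cv2.resize(im[90:270,180:330,::-1],(400,480)))
print(tool((.467,.264,.21)))
E
```

```text
t: 23.75
ee_pos: [0.5519, -0.0245, 0.2189]
tcp_rot: [3.14, 0.006, 2.603]
ft_force: [1.1, 0.4, -0.2]
grip_width: 0.0646
finger_force: 20.0
(array([0.2203, 0.2047, 0.0065]), None)
```

View pics/s7c.png

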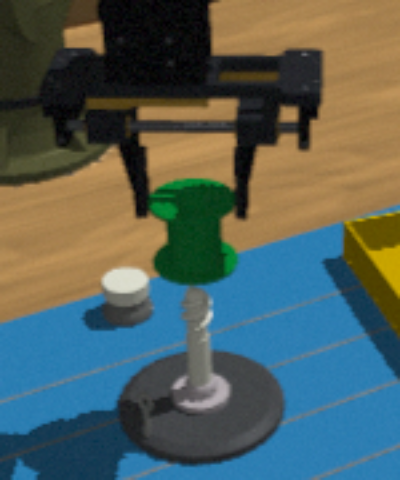

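Reel hangs level and clear of the spindle tip. Carry it to the bin's vacant half.

Converted, 0.0315 m is 0.063, 0.0292 m is 0.0584.

```bash
echo '[[0.063, 0.0584, 0, 0, 0.055], [0.063, 0.0584, 0, 0, 0.055], [0.063, 0.0584, 0, 0, 0.055], [0.063, 0.0584, 0, 0, 0.055], [0.063, 0.0584, 0, 0, 0.055], [0.063, 0.0584, 0, 0, 0.055], [0.063, 0.0584, 0, 0, 0.055], [0, 0, 0, 0, 0.055]]' > path.dat && python3 nudge.py path.dat|sed -n 2,6p; echo '[[0, 0, 0.06, 0, 0.055], [0, 0, 0.06, 0, 0.055], [0, 0, 0.06, 0, 0.055], [0, 0, 0.02, 0, 0.055], [0, 0, 0, 0, 0.055], [0, 0, 0, 0, 0.055]]' > path.dat && python3 nudge.py path.dat; python3 - <<'E'
from h import *
c,im=shot("top","t8.png"); cv2.imwrite('pics/t8c.png',cv2.resize(im[200:330,100:250,::-1],(600,520)))
print(tool((.467,.264,.085)))
E
```

```text
ee_pos: [0.4612, 0.271, 0.2151]
tcp_rot: [3.139, -0.003, 2.614]
ft_force: [-0.6, 0.9, 0.6]
grip_width: 0.0648
finger_force: 20.0
t: 25.2
ee_pos: [0.4662, 0.264, 0.116]
tcp_rot: [3.141, 0.0, 2.602]
ft_force: [0.5, 0.2, -0.9]
grip_width: 0.0648
finger_force: 20.0
(array([-0.0004,  0.    ,  0.0315]), None)
```

View pics/t8c.png

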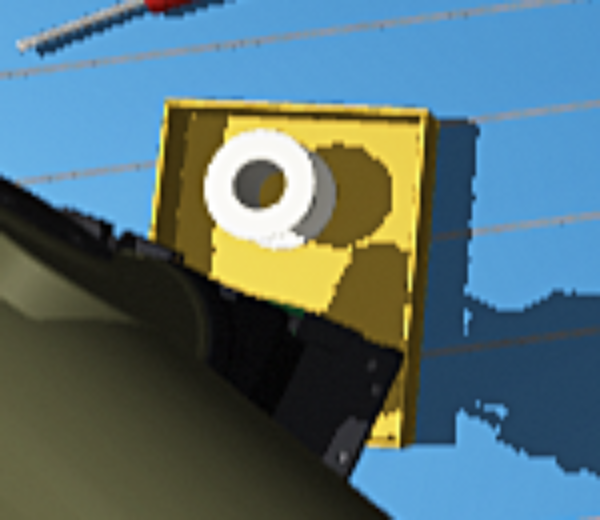

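The white reel stands undisturbed at (260,185); the gripper is over the vacant lower half. Lower.

Units first: shifts go in shares of 0.5 m and turns go in shares of 2 pi rad. So 0.015 m is 0.03, 0.005 m is 0.01.

```bash
echo '[[0, 0, 0.03, 0, 0.055], [0, 0, 0.03, 0, 0.055], [0, 0, 0.01, 0, 0.055], [0, 0, 0, 0, 0.055], [0, 0, 0, 0, 0.055]]' > path.dat && python3 nudge.py path.dat|sed -n 2,4p; echo '[[0, 0, 0.006, 0, 0.055], [0, 0, 0, 0, 0.055]]' > path.dat && python3 nudge.py path.dat|sed -n 2,4p;echo '[[0, 0, 0.004, 0, 0.055], [0, 0, 0, 0, 0.055]]' > path.dat && python3 nudge.py path.dat|sed -n 2,4p
```

```text
ee_pos: [0.4656, 0.2638, 0.08]
tcp_rot: [-3.141, -0.0, 2.603]
ft_force: [-0.1, -0.2, -1.3]
ee_pos: [0.4658, 0.2636, 0.0771]
tcp_rot: [-3.142, 0.0, 2.602]
ft_force: [-0.6, 0.1, -1.1]
ee_pos: [0.4657, 0.2635, 0.075]
tcp_rot: [-3.141, 0.0, 2.602]
ft_force: [0.1, -0.2, -0.1]
```

Converted, 0.002 m is 0.004.

```bash
echo '[[0, 0, 0.004, 0, 0.055], [0, 0, 0, 0, 0.055]]' > path.dat && python3 nudge.py path.dat|sed -n 2,4p;echo '[[0, 0, 0.003, 0, 0.055], [0, 0, 0, 0, 0.055]]' > path.dat && python3 nudge.py path.dat|sed -n 2,4p
```

```text
ee_pos: [0.4659, 0.2637, 0.0744]
tcp_rot: [-3.141, 0.001, 2.602]
ft_force: [-2.7, -2.9, 10.3]
ee_pos: [0.466, 0.2637, 0.074]
tcp_rot: [-3.14, 0.002, 2.602]
ft_force: [-5.8, -5.0, 19.8]
```

Firm contact with the bin floor; release and withdraw straight up.

Converted, -0.04 m is -0.08, -0.02 m is -0.04.

```bash
echo '[[0, 0, -0.002, 0, 0.084], [0, 0, 0, 0, 0.084], [0, 0, 0, 0, 0.084], [0, 0, 0, 0, 0.084], [0, 0, -0.04, 0, 0.084], [0, 0, -0.08, 0, 0.084], [0, 0, -0.08, 0, 0.084], [0, 0, -0.08, 0, 0.084]]' > path.dat && python3 nudge.py path.dat >/dev/null;  echo '[[0, 0, -0.06, 0, 0.084], [0, 0, 0, 0, 0.084], [0, 0, 0, 0, 0.084]]' > path.dat && python3 nudge.py path.dat; python3 - <<'E'
from h import *
c,im=shot("scene","s9.png"); cv2.imwrite('pics/s9c.png',cv2.resize(im[130:330,80:430,::-1],(788,450)))
E
```

```text
t: 27.65
ee_pos: [0.4659, 0.2635, 0.2426]
tcp_rot: [3.141, 0.001, 2.602]
ft_force: [0.7, -0.8, -0.5]
grip_width: 0.0842
finger_force: 0.0
```

View pics/s9c.png

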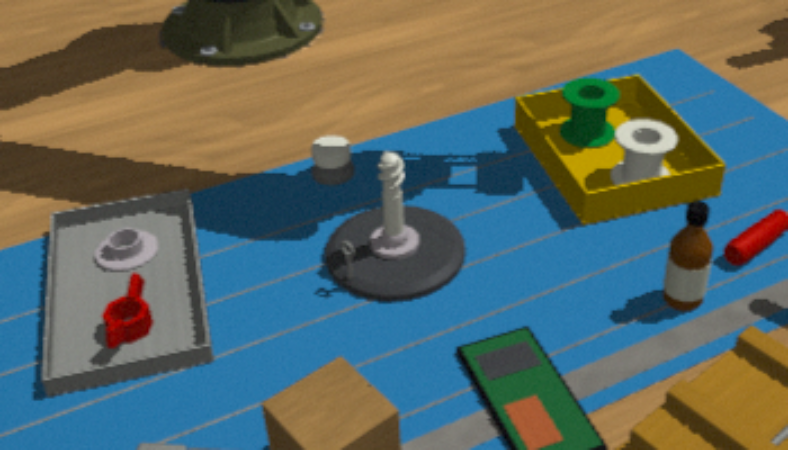

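Green (590,110) and white (645,150) reels both stand upright in the bin. The nut (127,315) and disc (126,248) are flat in the tray.

```bash
python3 -c "
from cell import arm
print(arm.hand_in())"
```

```text
the job is handed in; nothing more can be done
None
```

The job is handed in at about 28 s of the 72 s: the wing nut stands wings up and the disc lies flat in the tray, and the green reel stands on end in the bin beside the still-upright white reel; the hand-in gave no verdict, so this rests on the final camera view.

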